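Fetch the blue label tape from behind two other rolls

ROBOT

A 6-joint arm with a two-finger parallel gripper is mounted at the origin on a cart in front of the work surface, level with it; the furniture and walls round the work are solid. World frame = base frame: x ahead of the robot, y to its left, z up, the work surface at z = 0. Lengths are in m, angles in rad, forces in N, time in s.
With the tool pointing down it reaches from about 0.35 to 0.975 m from the base axis. Payload 4.9 kg.
Tool frame: the origin (TCP) lies at the very end of the fingers, on their centre line; the grasp point (between the pads) lies 19 mm behind it; z points along the fingers, y is the line along which they close (so a half turn about z gives the same grasp; the last joint's range is limited). The gripper opens to 85 mm and grips with 20 to 120 N. Pads are 22 mm wide; open, the fingers measure 114 mm over their backs; the gripper's body (76 mm by 85 mm) begins 54 mm behind the grasp point. The pads swing forward as they close: fully open they stand 13 mm farther back than shut.
Start: joints at [-0.119, 0.053, 1.613, -0, 1.476, -0.119], TCP at [0.625, 0, 0.231] pointing down, gripper open.
Joint ranges: [-3.01, 3.01], [-1.01, 2.22], [0.06, 2.58], [-1.02, 4.17], [0.09, 2.62], [-3.14, 3.14]. Speed limits (rad/s): [2.57, 2.57, 3.14, 3.14, 3.14, 3.14].

INTERFACE

Orientations are given as a unit quaternion [w, x, y, z].
In Python, from plant import manip gives the robot as it stands.
- The arm moves only by the tool play_rows, never from a script. Its argument "series" is a list that holds one entry, the list of rows, each a list of 7 numbers: the shift along the world's x, y, z in m, then the turn, a rotation vector about the world's x, y, z in degrees, then the opening, from 0 (shut) to 1 (fully open). In form: [[[dx, dy, dz, rx, ry, rz, grip], ...]]. A call has 1 to 10 rows; each row shifts and turns the commanded pose from where the row before left it; what a row does not reach is not made up. A row lasts 1/10 s, in which the tool goes at most 50 mm and 8.59 degrees, less where a joint would pass 70% of its speed; a pose out of reach is approached as far as the arm can. A call with a gripper value outside its range is refused whole. The fingers move at their own pace and stop on an object; the grip force is fixed at half the most. Time passes only in rows, so rows that do not move let the fingers close. It gives the time, the measured TCP pose, the force, the opening and the grip force at its end, in the units of the state.
- manip.state(): the state, without advancing time (a new reading comes with each control period).
- manip.grab_frame(name): name is "scene" or "side" or "wrist"; returns a dict with "frame" (420x560x3 uint8, blue, green, red), "mtx" (3x3 intrinsics, pixels), "R" (3x3) and "t" (3): a world point X has camera coordinates R X + t. Camera axes: x right, y down, z forward; pixel columns grow to the right and rows downward; lengths in m; the calibration is good to about 2 mm. The wrist camera is an equidistant fisheye: a pixel r from the principal point sees the ray r / f radians off the axis. A picture is of the moment at which its call begins. There is no depth.
- manip.job_done(): hands the job in; it is judged then, once.
The state is a dict: "time": time; "joint_pos": joint angles; "joint_vel": joint speeds; "joint_efforts": joint torques, N m; "tool_pos": TCP position; "tool_rot": TCP orientation; "contact_force": force on the tool from outside, world axes, zero at the start; "ft_torque": the same for the moment, N m; "gripper_width": opening from 0.0 (shut) to 1.0 (fully open); "grasp_force": force on a finger pad.
Only numpy, scipy, OpenCV 4.12 (cv2) and the standard library are available. Lean on these libraries where they do the work, as an engineer would, in place of code of your own. Each camera call takes 0.05 s, during which the arm holds its last target. There are 200 camera calls.

TASK

The blue roll of label tape hangs innermost on the tape stand's spindle, behind the red and the green roll. Take the two rolls in front off and hang them both on the spindle of the empty white spare stand, hang the blue roll on the spindle of the black tape dispenser, and then hang the red and the green roll back on the tape stand, each at the spot where it hung before. Let no roll drop to the bench and leave the bottle, the beaker and the timer beside the stands where they are.

Things in the scene. Friction and masses are not known exactly. Their poses are not given: they have to be found in the camera images.
- roll_blue: blue tape roll, a ring: 72 mm outside, bore 28 mm, 19 mm wide, 70 g. Origin at the ring's centre, x along the bore (back towards the upright). Hanging, its bore's top lies on the rod: origin 9 mm below the rod's axis, tape from 5 to 27 mm above that axis, pinched from above across the 19 mm. Starts innermost on the tape stand.
- roll_red: red tape roll, a ring: 72 mm outside, bore 28 mm, 19 mm wide, 70 g. Origin at the ring's centre, x along the bore (back towards the upright). Hanging, its bore's top lies on the rod: origin 9 mm below the rod's axis, tape from 5 to 27 mm above that axis, pinched from above across the 19 mm. Starts in front of the blue roll; red and green may be either way round.
- roll_green: green tape roll, a ring: 72 mm outside, bore 28 mm, 19 mm wide, 70 g. Origin at the ring's centre, x along the bore (back towards the upright). Hanging, its bore's top lies on the rod: origin 9 mm below the rod's axis, tape from 5 to 27 mm above that axis, pinched from above across the 19 mm. Starts in front of the blue roll; red and green may be either way round.
- tape_stand: fixed stand: dark base 92 mm wide, aluminium upright 56 mm wide, 156 mm high; spindle: level steel rod, 10 mm thick, axis at z = 130 mm, from the upright's front face (x = 0) along the body's -x to its free end, a 16 mm ball at x = -170 mm. Rolls hang on it centred at x = -40, -90, -140 mm (31 mm gaps; flush rubber rings mark the spots). Origin on the bench under the upright's front face.
- spare_stand: fixed white stand, empty at the start: base 92 mm wide, upright 56 mm wide, 156 mm high; spindle: level steel rod, 10 mm thick, axis at z = 130 mm, from the upright's front face (x = 0) along the body's -x to its free end, a 16 mm ball at x = -120 mm. Takes two rolls, e.g. centred at x = -40 and -90 mm. Origin on the bench under the upright's front face.
- dispenser: fixed black tape dispenser, empty: base 136 mm wide, grey upright 60 mm wide, 159 mm high, 80 mm high cutter at its +y side; spindle: level steel rod, 10 mm thick, axis at z = 130 mm, from the upright's front face (x = 0) along the body's -x to its free end, a 16 mm ball at x = -75 mm. One roll fits, at about x = -40 mm. Origin on the bench under the upright's front face.
- white_bottle: bystander: small white bottle with a blue cap, 34 mm in diameter, 74 mm high, origin at the centre of its underside, left of the stands
- glass_beaker: bystander: clear beaker, 54 mm in diameter, 69 mm high, origin at the centre of its underside, right of the stands
- bench_timer: bystander: flat white lab timer, 62 x 62 x 19 mm, origin at the centre of its underside, in front of the stands
Mind the look-alikes: they are no part of the job. Of the things like the roll_green, leave any that is pink; of the rest the larger one is meant.

How it is judged:
By the outcome, as a careful person would: the job done as asked, in the order asked, and still so for the second after the job is handed in, with the robot touching nothing.
It also fails if it takes over 122 s, if anything falls off the work surface, if the arm or the gripper's body presses on something with over 40 N, if the wrist force passes 120 N, or if a joint passes its speed limit or range.

## Working session

There is one attempt and no reset: what is moved stays moved. The work goes in short steps, Python scripts to look and compute and a tool call to move; the robot and the scene stay as the last step left them, time stands still between calls to the robot, and variables do not carry over. Pictures are saved under pics/ and viewed, at most 14 in all, crops included, and the job is handed in when it is done.

Besides the shell and the picture viewer there is one more tool, called after "Call:" by a JSON object that holds its "fn" and its "kwargs". play_rows: Moves the arm, as the interface text tells. Its arguments: {"type":"object","properties":{"series":{"type":"array"}},"required":["series"]}

```bash
mkdir -p pics
cat > h.py <<'E'
import sys; sys.path.insert(0,'.')
import numpy as np, cv2
from plant import manip
def grab(n,save=None):
    f=manip.grab_frame(n)
    if save: cv2.imwrite('pics/'+save,f['frame'])
    return f
E
python3 - <<'E'
from h import *
for n in('scene','side','wrist'):
    f=grab(n,n+'0.png'); np.savez(n+'0.npz',**f); print(n,f['mtx'].round(1).tolist(),(-np.array(f['R']).T@f['t']).round(3),np.array(f['R']).round(2).tolist())
a=cv2.imread('pics/scene0.png');b=cv2.imread('pics/side0.png')
print(manip.state())
E
```

```text
scene [[527.9, 0.0, 279.5], [0.0, 527.9, 206.1], [0.0, 0.0, 1.0]] [-0.257 -0.539  0.723] [[0.63, -0.77, 0.02], [-0.38, -0.33, -0.86], [0.67, 0.54, -0.51]]
side [[527.9, 0.0, 290.2], [0.0, 527.9, 205.2], [0.0, 0.0, 1.0]] [0.216 1.181 0.982] [[-0.94, -0.34, 0.02], [-0.22, 0.56, -0.79], [0.26, -0.75, -0.61]]
wrist [[325.2, 0.0, 283.9], [0.0, 325.2, 204.0], [0.0, 0.0, 1.0]] [0.625 0.079 0.373] [[1.0, 0.0, -0.0], [0.0, -0.95, 0.31], [-0.0, -0.31, -0.95]]
{'time': 0.15, 'joint_pos': array([-1.19001524e-01,  5.32338528e-02,  1.61397802e+00, -2.22446775e-05,
        1.47597427e+00, -1.19057100e-01]), 'joint_vel': array([ 0.00070013, -0.00162751, -0.00475805, -0.00016367,  0.00072078,
        0.00166151]), 'joint_efforts': array([ 5.10442842e-04, -3.94241810e+01, -3.70721948e+01, -1.15854355e-04,
        4.61802789e-03,  5.00508997e-05]), 'tool_pos': array([6.24520350e-01, 5.05803849e-05, 2.30328013e-01]), 'tool_rot': array([-6.19452340e-04,  7.07086156e-01,  7.07126957e-01, -5.01197679e-04]), 'contact_force': array([-0.60280247, -0.3529085 , -0.15571058]), 'ft_torque': array([-1.10613852e-02,  1.61465580e-02,  6.95224781e-05]), 'grasp_force': 0.0, 'gripper_width': 1.0013946225291235}
```

View pics/scene0.png

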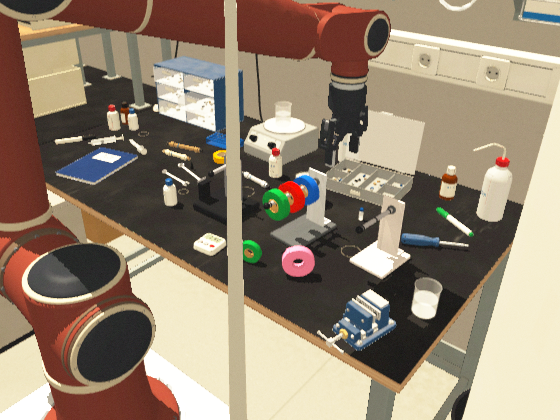

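View pics/side0.png

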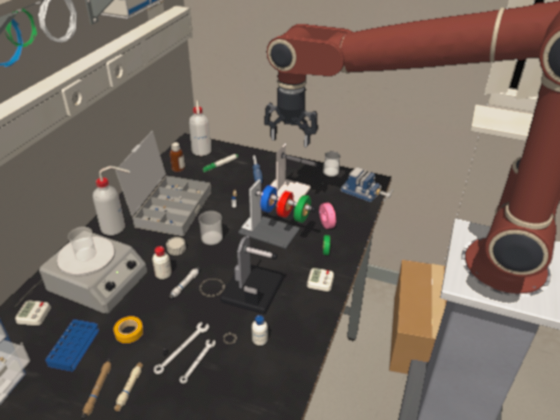

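The scene view shows green at the front of the tape stand (276,205), then red (291,196) and blue (306,188). The white spare stand is at (390,235), and the dark dispenser at (215,190) is partly hidden by a pole.

Candidates for roll_green are the hanging green (276,205), a small green (251,251) and a pink roll (298,262). The hanging one fits: it isn't pink and it is the larger green. I'll confirm that in an enlarged crop.

Run:
```python
import cv2,numpy as np
a=cv2.imread('pics/scene0.png')[150:290,180:420];b=cv2.imread('pics/side0.png')[140:310,215:350]
a=cv2.resize(a,None,fx=3.3,fy=3.3,interpolation=cv2.INTER_CUBIC)
cv2.imwrite('pics/cropA.png',a)
cv2.imwrite('pics/cropB.png',cv2.resize(b,None,fx=3.5,fy=3.5,interpolation=cv2.INTER_CUBIC))
```

```text
(no output)
```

View pics/cropA.png

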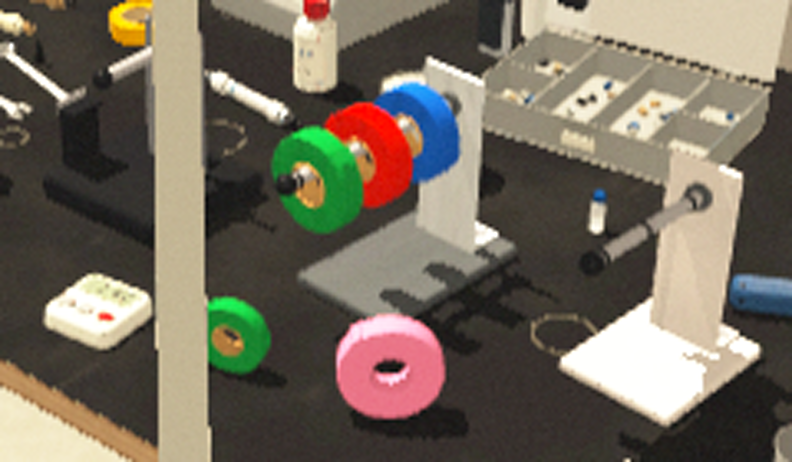

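View pics/cropB.png

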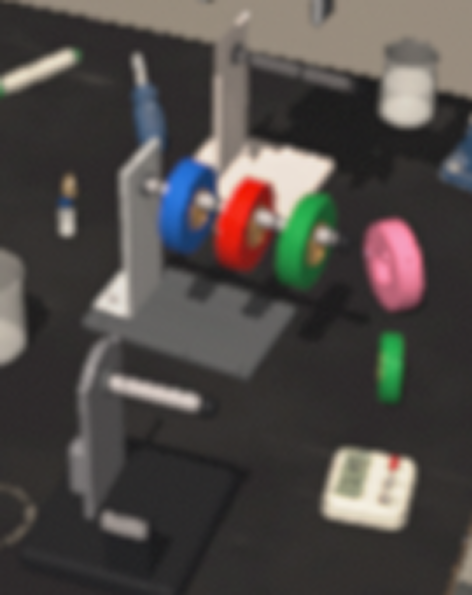

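View pics/wrist0.png

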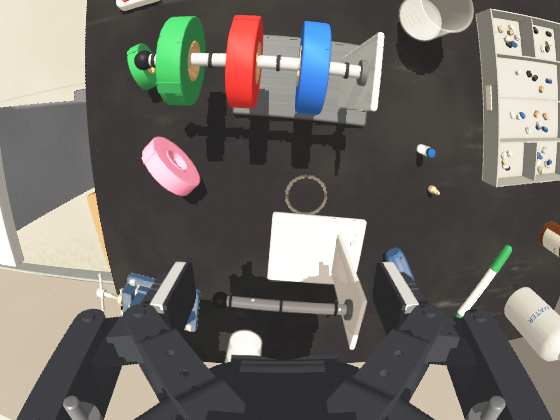

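The crop confirms it: the hanging roll is the larger green, and the small green and the pink one lie on the bench. In the wrist view the tape-stand ball is at (143,61) with its root at (365,70), and the spare-stand ball is at (220,300) with its root at (350,309).

```bash
cat >> h.py <<'E'
def ray(f,p):
    K=f['mtx'];R=np.array(f['R']);c=-R.T@f['t']
    x=(p[0]-K[0,2])/K[0,0];y=(p[1]-K[1,2])/K[1,1]
    if f.get('fish'):
        r=np.hypot(x,y); d=np.array([x*np.sin(r)/r,y*np.sin(r)/r,np.cos(r)])
    else: d=np.array([x,y,1.])
    return c,R.T@d
def plane(f,p,z=.13):
    c,d=ray(f,p); return (c+d*(z-c[2])/d[2]).round(4)
def load(n):
    f=dict(np.load(n+'0.npz')); f['fish']=n=='wrist'; return f
def look(n,save=None):
    f=dict(grab(n,save)); f['fish']=n=='wrist'; return f
E
python3 - <<'E'
from h import *
w,s,d=load('wrist'),load('scene'),load('side')
print('wrist tape',plane(w,(143,61)),plane(w,(365,70)),'spare',plane(w,(220,300)),plane(w,(350,309)))
print('scene tape ball',plane(s,(267,206)),'spare',plane(s,(359.7,229.4)),plane(s,(393,209.7)),'disp ball',plane(s,(211.2,173.3)))
print('side disp',plane(d,(274.1,256)),plane(d,(247.3,249.1)),'spare',plane(d,(315,164)),plane(d,(283,155)),'tape',plane(d,(312,209)),plane(d,(258,193)))
for n,lo,hi in(('g',(50,150,60),(75,255,255)),('r',(0,180,80),(6,255,255)),('b',(100,150,80),(115,255,255))):
    m=cv2.inRange(cv2.cvtColor(w['frame'],cv2.COLOR_BGR2HSV),lo,hi)
    for c in cv2.findContours(m,0,2)[0]:
        if cv2.contourArea(c)>400: print(n,cv2.boundingRect(c))
E
```

```text
wrist tape [0.5148 0.1166 0.13  ] [0.6846 0.1048 0.13  ] spare [ 0.566  -0.0923  0.13  ] [ 0.6857 -0.1025  0.13  ]
scene tape ball [0.5136 0.1155 0.13  ] spare [ 0.5661 -0.0924  0.13  ] [ 0.6829 -0.1058  0.13  ] disp ball [0.5451 0.3236 0.13  ]
side disp [0.5438 0.3244 0.13  ] [0.6122 0.325  0.13  ] spare [ 0.5749 -0.092   0.13  ] [ 0.6806 -0.1038  0.13  ] tape [0.5161 0.1191 0.13  ] [0.6759 0.1051 0.13  ]
g (129, 16, 74, 87)
r (225, 15, 38, 93)
b (295, 21, 37, 94)
```

Call:
{"fn": "play_rows", "kwargs": {"series": [[[-0.016,0.023,0,0,0,-0.8,0.42],[-0.016,0.023,0,0,0,-0.8,0.42],[-0.016,0.023,0,0,0,-0.8,0.42],[-0.016,0.023,0,0,0,-0.8,0.42],[-0.016,0.022,0,0,0,-0.8,0.42],[0,0,0,0,0,0,0.42],[0,0,0,0,0,0,0.42],[0,0,0,0,0,0,0.42]]]}}

```text
time: 0.95
tool_pos: [0.5453, 0.1134, 0.2312]
tool_rot: [0.0, 0.732, 0.682, -0.0]
contact_force: [0.1, -0.3, -0.9]
gripper_width: 0.419
grasp_force: 0.0
```

Run:
```python
from h import *
w=look('wrist','w1.png');np.savez('w1.npz',**w)
s=manip.state();print(s['tool_pos'],s['gripper_width'],s['contact_force'])
```

```text
[0.54541685 0.11326146 0.23121045] 0.41970346556626176 [-0.09326823  0.00545474 -0.14150055]
```

View pics/w1.png

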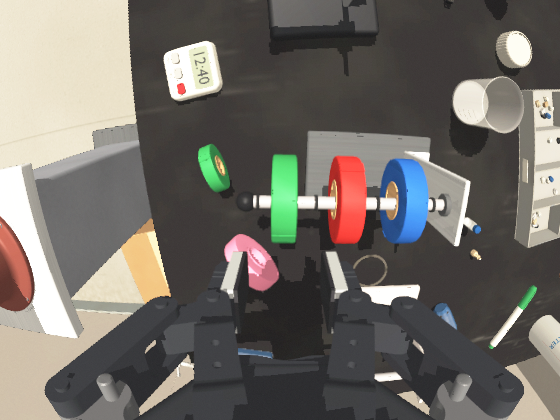

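The wrist view shows the stand from above, with the ball at (245,201), green at (285,198), red at (347,199), blue at (408,201) and the root at (448,205). The dispenser's spindle isn't in view yet.

Run:
```python
from h import *
w=dict(np.load('w1.npz'));w['fish']=True
print('ball,root',plane(w,(245,201)),plane(w,(448,205)))
hs=cv2.cvtColor(w['frame'],cv2.COLOR_BGR2HSV)
for n,lo,hi in(('g',(50,150,60),(75,255,255)),('r',(0,180,80),(6,255,255)),('b',(100,150,80),(115,255,255))):
    m=cv2.inRange(hs,lo,hi); c=max(cv2.findContours(m,0,2)[0],key=cv2.contourArea);x,y,W,H=cv2.boundingRect(c)
    r=np.where(m[200])[0]; r=r[(r>=x)&(r<x+W)];print(n,(x,y,W,H),r.min(),r.max(),plane(w,(r.min(),200),.157),plane(w,(r.max(),200),.157))
```

```text
ball,root [0.5149 0.1175 0.13  ] [0.6867 0.1021 0.13  ]Traceback (most recent call last):
  File "<stdin>", line 7, in <module>
    return umr_minimum(a, axis, None, out, keepdims, initial, where)
ValueError: zero-size array to reduction operation minimum which has no identity
```

Call:
{"fn": "play_rows", "kwargs": {"series": [[[0,0.001,-0.016,0,0,-0.7,0.42],[0,0,-0.016,0,0,0,0.42],[0,0,-0.016,0,0,0,0.42],[0,0,-0.015,0,0,0,0.42],[0,0,-0.015,0,0,0,0.42],[0,0,-0.01,0,0,0,0.42],[0,0,-0.005,0,0,0,0.42],[0,0,0,0,0,0,0.42]]]}}

```text
time: 1.8
tool_pos: [0.5446, 0.115, 0.1374]
tool_rot: [-0.0, 0.735, 0.678, -0.001]
contact_force: [-0.4, 0.3, -0.4]
gripper_width: 0.418
grasp_force: 0.0
```

Call:
{"fn": "play_rows", "kwargs": {"series": [[[0,0,0,0,0,0,0.1],[0,0,0,0,0,0,0.1],[0,0,0,0,0,0,0.1],[0,0,0,0,0,0,0.1],[0,0,0,0,0,0,0.1],[0,0,0,0,0,0,0.1]]]}}

```text
time: 2.4
tool_pos: [0.5457, 0.1151, 0.1393]
tool_rot: [0.001, 0.736, 0.678, 0.001]
contact_force: [0.0, -1.2, 4.7]
gripper_width: 0.208
grasp_force: 62.7
```

Call:
{"fn": "play_rows", "kwargs": {"series": [[[0,0,0.005,0,0,0,0.1],[0,0,0.005,0,0,0,0.1],[0,0,0,0,0,0,0.1],[0,0,0,0,0,0,0.1]]]}}

```text
time: 2.8
tool_pos: [0.5448, 0.115, 0.1482]
tool_rot: [-0.0, 0.735, 0.678, -0.0]
contact_force: [0.7, 0.3, -0.7]
gripper_width: 0.206
grasp_force: 62.4
```

Run:
```python
from h import *
d=look('side');s=look('scene')
cv2.imwrite('pics/c1.png',np.hstack([cv2.resize(x,(400,400),interpolation=cv2.INTER_CUBIC) for x in(d['frame'][140:260,230:350],s['frame'][140:260,230:350])]))
```

```text
(no output)
```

View pics/c1.png

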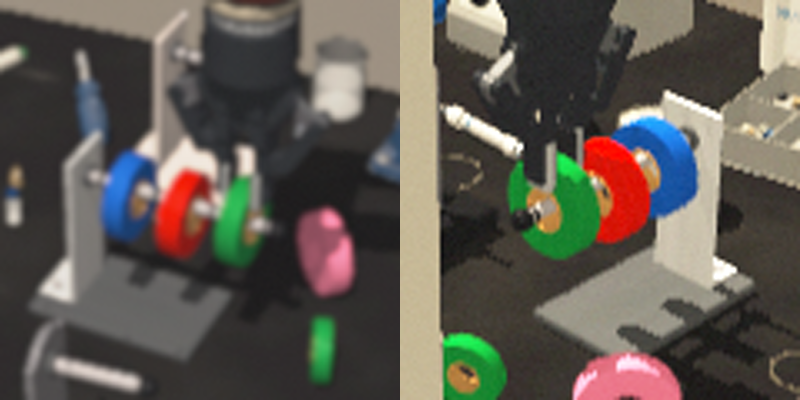

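Green is gripped and lifted so the bore is centred on the rod. Next I'll pull it off the ball and carry it across.

Call:
{"fn": "play_rows", "kwargs": {"series": [[[-0.008,0.0006,0,0,0,0,0.1],[-0.012,0.001,0,0,0,0,0.1],[-0.012,0.001,0,0,0,0,0.1],[-0.012,0.001,0,0,0,0,0.1],[-0.012,0.001,0,0,0,0,0.1],[-0.012,0.001,0,0,0,0,0.1],[-0.004,0,0,0,0,0,0.1],[0,0,0,0,0,0,0.1]]]}}

```text
time: 3.7
tool_pos: [0.4725, 0.1207, 0.1484]
tool_rot: [0.0, 0.735, 0.678, 0.0]
contact_force: [-0.0, -0.1, 0.1]
gripper_width: 0.203
grasp_force: 62.4
```

Call:
{"fn": "play_rows", "kwargs": {"series": [[[0,-0.015,0,0,0,0,0.1],[0,-0.03,0,0,0,0,0.1],[0,-0.03,0,0,0,0,0.1],[0,-0.03,0,0,0,-0.4,0.1],[0.01,-0.03,0,0,0,-0.4,0.1],[0.01,-0.03,0,0,0,0,0.1],[0.01,-0.03,0,0,0,0,0.1],[0.01,-0.014,0,0,0,0,0.1],[0,0,0,0,0,0,0.1],[0,0,0,0,0,0,0.1]]]}}

```text
time: 4.7
tool_pos: [0.513, -0.0884, 0.1482]
tool_rot: [-0.0, 0.74, 0.672, -0.0]
contact_force: [-0.3, -0.4, -0.2]
gripper_width: 0.205
grasp_force: 62.4
```

Run:
```python
from h import *
w=look('wrist','w2.png');np.savez('w2.npz',**w)
s=manip.state();print(s['tool_pos'],s['gripper_width'],s['contact_force'])
```

```text
[ 0.51276755 -0.08790322  0.14808013] 0.20247124326533583 [-0.00120963  0.30241367 -0.74906931]
```

View pics/w2.png

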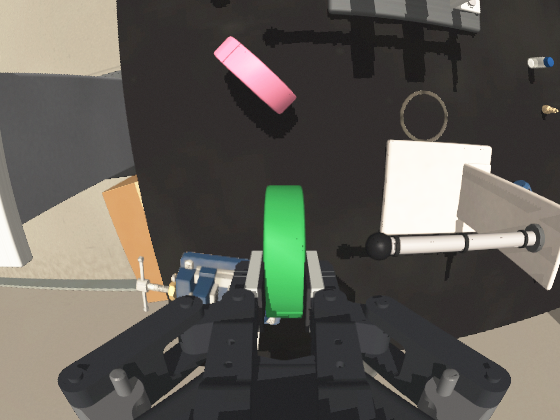

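The roll is held square at (285,250). The spare-stand ball is at (379,246) and its root at (533,238).

Run:
```python
from h import *
w=dict(np.load('w2.npz'));w['fish']=True
a,b=plane(w,(379,246)),plane(w,(533,238))
print(a,b,np.degrees(np.arctan2(*(b-a)[[1,0]])))
```

```text
[ 0.5666 -0.0919  0.13  ] [ 0.6832 -0.1027  0.13  ] -5.291885683183507
```

Call:
{"fn": "play_rows", "kwargs": {"series": [[[0.0134,-0.0011,0,0,0,0,0.1],[0.0134,-0.0011,0,0,0,0,0.1],[0.0134,-0.0012,0,0,0,0,0.1],[0.0134,-0.0011,0,0,0,0,0.1],[0.0134,-0.0012,0,0,0,0,0.1],[0.0134,-0.0012,0,0,0,0,0.1],[0.0134,-0.0012,0,0,0,0,0.1],[0.0134,-0.0012,0,0,0,0,0.1],[0.0134,-0.0012,0,0,0,0,0.1],[0.0124,-0.0012,0,0,0,0,0.1]]]}}

```text
time: 5.75
tool_pos: [0.6462, -0.0987, 0.1482]
tool_rot: [-0.0, 0.74, 0.673, -0.0]
contact_force: [0.0, -0.6, 0.1]
gripper_width: 0.204
grasp_force: 62.4
```

Call:
{"fn": "play_rows", "kwargs": {"series": [[[0,0,0,0,0,0,0.1],[0,0,-0.004,0,0,0,0.1],[0,0,-0.004,0,0,0,0.1],[0,0,-0.001,0,0,0,0.1],[0,0,0,0,0,0,0.1],[0,0,0,0,0,0,0.1]]]}}

```text
time: 6.35
tool_pos: [0.6457, -0.1, 0.1394]
tool_rot: [-0.0, 0.74, 0.672, 0.0]
contact_force: [-1.1, 0.8, 1.8]
gripper_width: 0.206
grasp_force: 62.6
```

Slight contact, so the roll is resting on the rod. I'll open, rise, and return above red.

Call:
{"fn": "play_rows", "kwargs": {"series": [[[0,0,0,0,0,0,0.42],[0,0,0,0,0,0,0.42],[0,0,0,0,0,0,0.42],[0,0,0,0,0,0,0.42],[0,0,0.01,0,0,0,0.42],[0,0,0.02,0,0,0,0.42],[0,0,0.03,0,0,0,0.42],[0,0,0.03,0,0,0,0.42],[0,0,0,0,0,0,0.42]]]}}

```text
time: 7.25
tool_pos: [0.6488, -0.1009, 0.2367]
tool_rot: [0.005, 0.74, 0.672, 0.003]
contact_force: [1.0, -0.1, 0.7]
gripper_width: 0.416
grasp_force: 0.0
```

Run:
```python
from h import *
d=look('side');s=look('scene')
cv2.imwrite('pics/c2.png',np.hstack([cv2.resize(x,(400,400),interpolation=cv2.INTER_CUBIC) for x in(d['frame'][110:230,240:360],s['frame'][150:290,260:420])]))
s=manip.state();print(s['tool_pos'])
```

```text
[ 0.64661679 -0.10029342  0.23103523]
```

View pics/c2.png

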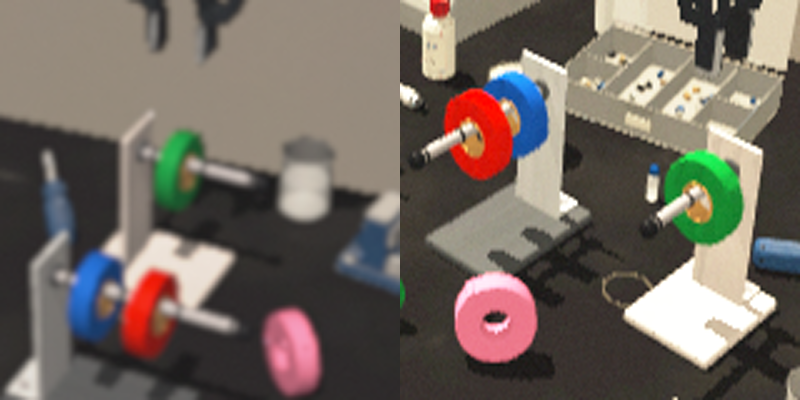

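Green hangs on the spare stand. Now red.

Call:
{"fn": "play_rows", "kwargs": {"series": [[[-0.005,0.02,0,0,0,0.3,0.42],[-0.007,0.03,0,0,0,0.3,0.42],[-0.008,0.03,0,0,0,0,0.42],[-0.008,0.03,0,0,0,0,0.42],[-0.008,0.03,0,0,0,0,0.42],[-0.007,0.03,0,0,0,0,0.42],[-0.006,0.025,0,0,0,0,0.42],[-0.003,0.015,0,0,0,0,0.42],[0,0,0,0,0,0,0.42],[0,0,0,0,0,0,0.42]]]}}

```text
time: 8.35
tool_pos: [0.5937, 0.1098, 0.2286]
tool_rot: [-0.0, 0.737, 0.676, -0.001]
contact_force: [0.2, 0.4, 0.5]
gripper_width: 0.422
grasp_force: 0.0
```

Call:
{"fn": "play_rows", "kwargs": {"series": [[[0,0,-0.016,0,0,0,0.42],[0,0,-0.016,0,0,0,0.42],[0,0,-0.016,0,0,0,0.42],[0,0,-0.016,0,0,0,0.42],[0,0,-0.016,0,0,0,0.42],[0,0,-0.008,0,0,0,0.42],[0,0,-0.004,0,0,0,0.42],[0,0,0,0,0,0,0.42],[0,0,0,0,0,0,0.42]]]}}

```text
time: 9.25
tool_pos: [0.5946, 0.11, 0.1382]
tool_rot: [0.0, 0.737, 0.676, 0.001]
contact_force: [-0.0, -0.1, 0.1]
gripper_width: 0.421
grasp_force: 0.0
```

Call:
{"fn": "play_rows", "kwargs": {"series": [[[0,0,0,0,0,0,0.1],[0,0,0,0,0,0,0.1],[0,0,0,0,0,0,0.1],[0,0,0,0,0,0,0.1],[0,0,0,0,0,0,0.1],[0,0,0,0,0,0,0.1]]]}}

```text
time: 9.85
tool_pos: [0.5948, 0.11, 0.1386]
tool_rot: [0.001, 0.737, 0.676, 0.001]
contact_force: [0.2, 0.1, 5.6]
gripper_width: 0.204
grasp_force: 62.3
```

Call:
{"fn": "play_rows", "kwargs": {"series": [[[0,0,0.005,0,0,0,0.1],[0,0,0.005,0,0,0,0.1],[0,0,0,0,0,0,0.1]]]}}

```text
time: 10.15
tool_pos: [0.5941, 0.1099, 0.1476]
tool_rot: [0.0, 0.737, 0.676, 0.0]
contact_force: [-0.3, 1.0, -1.3]
gripper_width: 0.208
grasp_force: 61.6
```

Call:
{"fn": "play_rows", "kwargs": {"series": [[[-0.008,0.0006,0,0,0,0,0.1],[-0.013,0.0011,0,0,0,0,0.1],[-0.013,0.0011,0,0,0,0,0.1],[-0.013,0.0011,0,0,0,0,0.1],[-0.013,0.0011,0,0,0,0,0.1],[-0.013,0.0011,0,0,0,0,0.1],[-0.013,0.0011,0,0,0,0,0.1],[-0.013,0.0011,0,0,0,0,0.1],[-0.013,0.001,0,0,0,0,0.1],[-0.01,0.001,0,0,0,0,0.1]]]}}

```text
time: 11.15
tool_pos: [0.4705, 0.1203, 0.147]
tool_rot: [-0.0, 0.737, 0.676, -0.0]
contact_force: [-0.2, 0.3, -0.7]
gripper_width: 0.208
grasp_force: 61.6
```

Call:
{"fn": "play_rows", "kwargs": {"series": [[[0,-0.015,0,0,0,0,0.1],[0,-0.03,0,0,0,0,0.1],[0,-0.03,0,0,0,0,0.1],[0,-0.03,0,0,0,-0.3,0.1],[0.01,-0.03,0,0,0,-0.3,0.1],[0.01,-0.03,0,0,0,0,0.1],[0.01,-0.03,0,0,0,0,0.1],[0.01,-0.013,0,0,0,0,0.1],[0,0,0,0,0,0,0.1],[0,0,0,0,0,0,0.1]]]}}

```text
time: 12.15
tool_pos: [0.5114, -0.0875, 0.1471]
tool_rot: [-0.0, 0.74, 0.672, -0.0]
contact_force: [0.8, -0.4, -1.0]
gripper_width: 0.202
grasp_force: 61.6
```

Call:
{"fn": "play_rows", "kwargs": {"series": [[[0.012,-0.001,0,0,0,0,0.1],[0.012,-0.001,0,0,0,0,0.1],[0.012,-0.001,0,0,0,0,0.1],[0.012,-0.001,0,0,0,0,0.1],[0.012,-0.001,0,0,0,0,0.1],[0.012,-0.001,0,0,0,0,0.1],[0.013,-0.001,0,0,0,0,0.1],[0,0,-0.004,0,0,0,0.1],[0,0,-0.004,0,0,0,0.1],[0,0,-0.001,0,0,0,0.1]]]}}

```text
time: 13.15
tool_pos: [0.5971, -0.0948, 0.1386]
tool_rot: [0.0, 0.74, 0.672, 0.0]
contact_force: [-0.5, 0.5, 4.9]
gripper_width: 0.207
grasp_force: 62.3
```

Call:
{"fn": "play_rows", "kwargs": {"series": [[[0,0,0,0,0,0,0.1],[0,0,0,0,0,0,0.42],[0,0,0,0,0,0,0.42],[0,0,0,0,0,0,0.42],[0,0,0,0,0,0,0.42],[0,0,0.01,0,0,0,0.42],[0,0,0.02,0,0,0,0.42],[0,0,0.03,0,0,0,0.42],[0,0,0.03,0,0,0,0.42],[0,0,0,0,0,0,0.42]]]}}

```text
time: 14.15
tool_pos: [0.5998, -0.0956, 0.2353]
tool_rot: [0.005, 0.74, 0.672, 0.003]
contact_force: [0.4, -0.2, 0.5]
gripper_width: 0.421
grasp_force: 0.0
```

Call:
{"fn": "play_rows", "kwargs": {"series": [[[0.005,0.02,0,0,0,0.3,0.42],[0.007,0.03,0,0,0,0.3,0.42],[0.008,0.03,0,0,0,0,0.42],[0.008,0.03,0,0,0,0,0.42],[0.007,0.03,0,0,0,0,0.42],[0.007,0.03,0,0,0,0,0.42],[0.004,0.02,0,0,0,0,0.42],[0.002,0.011,0,0,0,0,0.42],[0,0,0,0,0,0,0.42],[0,0,0,0,0,0,0.42]]]}}

```text
time: 15.15
tool_pos: [0.6448, 0.1056, 0.228]
tool_rot: [0.0, 0.737, 0.676, -0.0]
contact_force: [-0.5, 0.3, -0.0]
gripper_width: 0.42
grasp_force: 0.0
```

Run:
```python
from h import *
w=look('wrist','w3.png');np.savez('w3.npz',**w)
d=look('side');s=look('scene')
cv2.imwrite('pics/c3.png',np.hstack([cv2.resize(x,(400,400),interpolation=cv2.INTER_CUBIC) for x in(d['frame'][110:260,230:380],s['frame'][150:290,260:420])]))
s=manip.state();print(s['tool_pos'])
```

```text
[0.64492415 0.10510499 0.22832285]
```

View pics/c3.png

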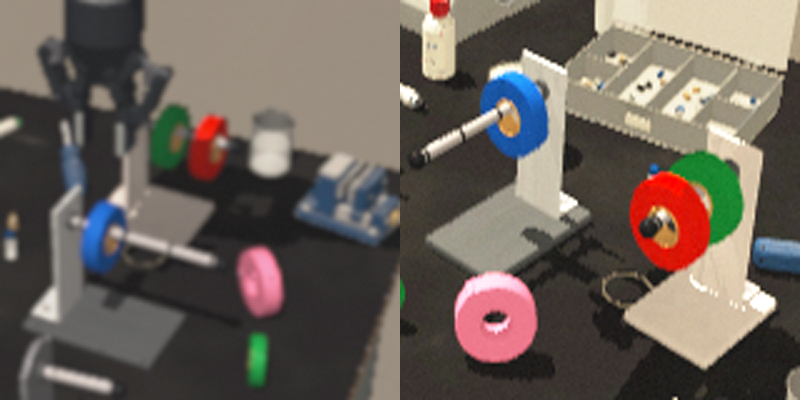

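Green and red both hang on the spare stand and blue is alone on the tape stand. Now grasp blue.

Call:
{"fn": "play_rows", "kwargs": {"series": [[[0,0.001,-0.016,0,0,0,0.42],[0,0,-0.016,0,0,0,0.42],[0,0,-0.016,0,0,0,0.42],[0,0,-0.016,0,0,0,0.42],[0,0,-0.014,0,0,0,0.42],[0,0,-0.008,0,0,0,0.42],[0,0,-0.004,0,0,0,0.42],[0,0,0,0,0,0,0.42],[0,0,0,0,0,0,0.42]]]}}

```text
time: 16.2
tool_pos: [0.6455, 0.1073, 0.1392]
tool_rot: [0.0, 0.737, 0.676, 0.001]
contact_force: [0.2, -0.3, 0.9]
gripper_width: 0.42
grasp_force: 0.0
```

Call:
{"fn": "play_rows", "kwargs": {"series": [[[0,0,0,0,0,0,0.1],[0,0,0,0,0,0,0.1],[0,0,0,0,0,0,0.1],[0,0,0,0,0,0,0.1],[0,0,0,0,0,0,0.1],[0,0,0.005,0,0,0,0.1],[0,0,0.005,0,0,0,0.1],[0,0,0,0,0,0,0.1]]]}}

```text
time: 17.0
tool_pos: [0.645, 0.1072, 0.1486]
tool_rot: [0.0, 0.737, 0.676, 0.0]
contact_force: [1.0, -0.8, -1.2]
gripper_width: 0.204
grasp_force: 61.9
```

Call:
{"fn": "play_rows", "kwargs": {"series": [[[-0.01,0.0008,0,0,0,0,0.1],[-0.019,0.0016,0,0,0,0,0.1],[-0.019,0.0016,0,0,0,0,0.1],[-0.019,0.0016,0,0,0,0,0.1],[-0.019,0.0016,0,0,0,0,0.1],[-0.019,0.0016,0,0,0,0,0.1],[-0.019,0.0016,0,0,0,0,0.1],[-0.019,0.0016,0,0,0,0,0.1],[-0.019,0.0015,0,0,0,0,0.1],[-0.01,0.001,0,0,0,0,0.1]]]}}

```text
time: 18.0
tool_pos: [0.4708, 0.1218, 0.1475]
tool_rot: [-0.001, 0.737, 0.676, -0.001]
contact_force: [1.1, -0.4, -0.8]
gripper_width: 0.205
grasp_force: 61.9
```

Call:
{"fn": "play_rows", "kwargs": {"series": [[[0,0.015,0,0,0,0,0.1],[0,0.03,0,0,0,0.8,0.1],[0,0.03,0,0,0,0.8,0.1],[0,0.03,0,0,0,0.8,0.1],[0,0.03,0,0,0,0.8,0.1],[0,0.03,0,0,0,0.8,0.1],[0,0.025,0,0,0,0.7,0.1],[0,0.013,0,0,0,0,0.1],[0,0,0,0,0,0,0.1],[0,0,0,0,0,0,0.1]]]}}

```text
time: 19.0
tool_pos: [0.4728, 0.3241, 0.148]
tool_rot: [0.0, 0.708, 0.706, -0.0]
contact_force: [-0.5, -0.1, -0.5]
gripper_width: 0.205
grasp_force: 61.8
```

Run:
```python
from h import *
w=look('wrist','w4.png');np.savez('w4.npz',**w)
s=manip.state();print(s['tool_pos'])
```

```text
[0.47293845 0.32374963 0.14805888]
```

View pics/w4.png

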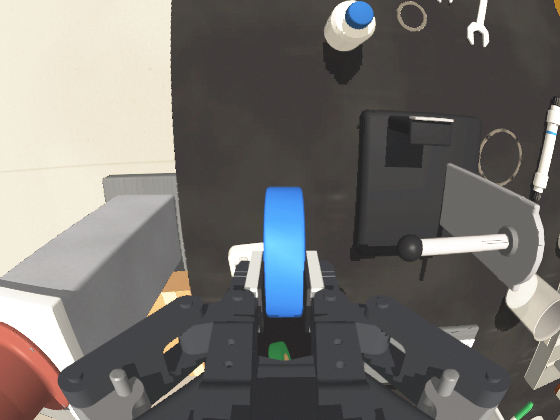

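Blue is held at (285,250). The dispenser ball is at (411,246) and the rod meets the upright at about (510,241).

Run:
```python
from h import *
w=dict(np.load('w4.npz'));w['fish']=True
a,b=plane(w,(411,246)),plane(w,(508,241))
print(a,b,np.degrees(np.arctan2(*(b-a)[[1,0]])))
```

```text
[0.5463 0.3249 0.13  ] [0.6193 0.3248 0.13  ] -0.07848732010159841
```

Call:
{"fn": "play_rows", "kwargs": {"series": [[[0.01,0.0008,0,0,0,0,0.1],[0.012,0,0,0,0,0,0.1],[0.012,0,0,0,0,0,0.1],[0.012,0,0,0,0,0,0.1],[0.012,0,0,0,0,0,0.1],[0.012,0,0,0,0,0,0.1],[0.012,0,0,0,0,0,0.1],[0.012,0,0,0,0,0,0.1],[0.014,0,0,0,0,0,0.1],[0,0,0,0,0,0,0.1]]]}}

```text
time: 20.05
tool_pos: [0.5826, 0.3253, 0.1483]
tool_rot: [0.0, 0.709, 0.706, 0.0]
contact_force: [0.0, 0.3, -1.5]
gripper_width: 0.203
grasp_force: 61.8
```

Call:
{"fn": "play_rows", "kwargs": {"series": [[[0,0,-0.004,0,0,0,0.1],[0,0,-0.004,0,0,0,0.1],[0,0,-0.001,0,0,0,0.1],[0,0,0,0,0,0,0.1],[0,0,0,0,0,0,0.1]]]}}

```text
time: 20.55
tool_pos: [0.5806, 0.3256, 0.1396]
tool_rot: [-0.0, 0.708, 0.706, -0.0]
contact_force: [-1.2, -0.7, 4.4]
gripper_width: 0.201
grasp_force: 62.3
```

Call:
{"fn": "play_rows", "kwargs": {"series": [[[0,0,0,0,0,0,0.42],[0,0,0,0,0,0,0.42],[0,0,0,0,0,0,0.42],[0,0,0,0,0,0,0.42],[0,0,0.01,0,0,0,0.42],[0,0,0.02,0,0,0,0.42],[0,0,0.03,0,0,0,0.42],[0,0,0.03,0,0,0,0.42],[0,0,0,0,0,0,0.42],[0,0,0,0,0,0,0.42]]]}}

```text
time: 21.55
tool_pos: [0.5816, 0.3258, 0.2311]
tool_rot: [0.001, 0.708, 0.706, 0.001]
contact_force: [-0.3, 0.1, 0.2]
gripper_width: 0.422
grasp_force: 0.0
```

Run:
```python
from h import *
d=look('side');w=look('wrist')
cv2.imwrite('pics/c4.png',np.hstack([cv2.resize(x,(400,400),interpolation=cv2.INTER_CUBIC) for x in(d['frame'][170:320,210:360],w['frame'][60:360,130:430])]))
s=manip.state();print(s['tool_pos'])
```

```text
[0.58037288 0.32521556 0.22795499]
```

View pics/c4.png

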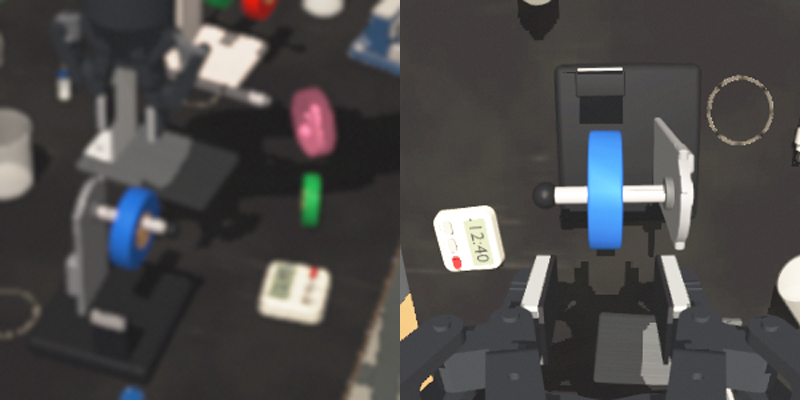

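Blue hangs on the dispenser. Next is red, from the spare stand.

Call:
{"fn": "play_rows", "kwargs": {"series": [[[0.002,-0.02,0,0,0,-0.5,0.42],[0.002,-0.04,0,0,0,-0.6,0.42],[0.002,-0.045,0,0,0,-0.6,0.42],[0.002,-0.045,0,0,0,-0.6,0.42],[0.002,-0.045,0,0,0,-0.6,0.42],[0.002,-0.045,0,0,0,-0.6,0.42],[0.002,-0.045,0,0,0,-0.6,0.42],[0.002,-0.045,0,0,0,-0.6,0.42],[0,-0.04,0,0,0,-0.6,0.42],[0,-0.03,0,0,0,0,0.42]]]}}

```text
time: 22.65
tool_pos: [0.5955, -0.0778, 0.2277]
tool_rot: [-0.001, 0.741, 0.671, -0.001]
contact_force: [1.1, 0.4, -0.5]
gripper_width: 0.42
grasp_force: 0.0
```

Call:
{"fn": "play_rows", "kwargs": {"series": [[[0,-0.02,0,0,0,0,0.42],[0,0,0,0,0,0,0.42],[0,0,0,0,0,0,0.42]]]}}

```text
time: 22.95
tool_pos: [0.5961, -0.0949, 0.2281]
tool_rot: [-0.001, 0.741, 0.672, -0.0]
contact_force: [-0.2, 0.5, 0.5]
gripper_width: 0.417
grasp_force: 0.0
```

Call:
{"fn": "play_rows", "kwargs": {"series": [[[0.0005,0,-0.016,0,0,0,0.42],[0,0,-0.016,0,0,0,0.42],[0,0,-0.016,0,0,0,0.42],[0,0,-0.016,0,0,0,0.42],[0,0,-0.014,0,0,0,0.42],[0,0,-0.008,0,0,0,0.42],[0,0,-0.003,0,0,0,0.42],[0,0,0,0,0,0,0.42],[0,0,0,0,0,0,0.42]]]}}

```text
time: 23.85
tool_pos: [0.5981, -0.0947, 0.1412]
tool_rot: [0.001, 0.74, 0.672, 0.0]
contact_force: [0.2, 0.0, 0.3]
gripper_width: 0.423
grasp_force: 0.0
```

Call:
{"fn": "play_rows", "kwargs": {"series": [[[0,0,0,0,0,0,0.1],[0,0,0,0,0,0,0.1],[0,0,0,0,0,0,0.1],[0,0,0,0,0,0,0.1],[0,0,0,0,0,0,0.1],[0,0,0.005,0,0,0,0.1],[0,0,0.005,0,0,0,0.1],[0,0,0,0,0,0,0.1]]]}}

```text
time: 24.65
tool_pos: [0.5974, -0.0944, 0.1505]
tool_rot: [-0.0, 0.74, 0.672, 0.0]
contact_force: [-0.1, 0.1, -0.6]
gripper_width: 0.201
grasp_force: 61.6
```

Call:
{"fn": "play_rows", "kwargs": {"series": [[[-0.012,0.0011,0,0,0,0,0.1],[-0.012,0.0011,0,0,0,0,0.1],[-0.012,0.0011,0,0,0,0,0.1],[-0.012,0.0011,0,0,0,0,0.1],[-0.012,0.0011,0,0,0,0,0.1],[-0.012,0.0011,0,0,0,0,0.1],[-0.012,0.0011,0,0,0,0,0.1],[0,0,0,0,0,0,0.1]]]}}

```text
time: 25.45
tool_pos: [0.5121, -0.0866, 0.1502]
tool_rot: [-0.0, 0.74, 0.672, -0.0]
contact_force: [1.5, -0.0, -1.6]
gripper_width: 0.206
grasp_force: 61.6
```

Call:
{"fn": "play_rows", "kwargs": {"series": [[[-0.01,0.015,0,0,0,0,0.1],[-0.01,0.03,0,0,0,0,0.1],[-0.01,0.03,0,0,0,0,0.1],[-0.01,0.03,0,0,0,0.3,0.1],[0,0.03,0,0,0,0.3,0.1],[0,0.03,0,0,0,0,0.1],[0,0.03,0,0,0,0,0.1],[0,0.013,0,0,0,0,0.1],[0,0,0,0,0,0,0.1],[0,0,0,0,0,0,0.1]]]}}

```text
time: 26.45
tool_pos: [0.4736, 0.1207, 0.1503]
tool_rot: [0.0, 0.737, 0.676, -0.0]
contact_force: [-0.2, -0.6, -0.5]
gripper_width: 0.203
grasp_force: 61.6
```

Call:
{"fn": "play_rows", "kwargs": {"series": [[[0.012,-0.001,0,0,0,0,0.1],[0.012,-0.001,0,0,0,0,0.1],[0.012,-0.001,0,0,0,0,0.1],[0.012,-0.001,0,0,0,0,0.1],[0.012,-0.001,0,0,0,0,0.1],[0.012,-0.001,0,0,0,0,0.1],[0.012,-0.001,0,0,0,0,0.1],[0.012,-0.001,0,0,0,0,0.1],[0.012,-0.001,0,0,0,0,0.1],[0.012,-0.001,0,0,0,0,0.1]]]}}

```text
time: 27.45
tool_pos: [0.5945, 0.1112, 0.1503]
tool_rot: [-0.0, 0.737, 0.676, -0.0]
contact_force: [-0.2, 0.3, -0.4]
gripper_width: 0.2
grasp_force: 61.6
```

Call:
{"fn": "play_rows", "kwargs": {"series": [[[0.001,0,0,0,0,0,0.1],[0,0,-0.004,0,0,0,0.1],[0,0,-0.004,0,0,0,0.1],[0,0,-0.001,0,0,0,0.1],[0,0,0,0,0,0,0.1],[0,0,0,0,0,0,0.1]]]}}

```text
time: 28.05
tool_pos: [0.5942, 0.1113, 0.1416]
tool_rot: [-0.0, 0.737, 0.676, -0.0]
contact_force: [-1.7, 0.5, 2.3]
gripper_width: 0.205
grasp_force: 61.9
```

Call:
{"fn": "play_rows", "kwargs": {"series": [[[0,0,0,0,0,0,0.42],[0,0,0,0,0,0,0.42],[0,0,0,0,0,0,0.42],[0,0,0,0,0,0,0.42],[0,0,0.01,0,0,0,0.42],[0,0,0.02,0,0,0,0.42],[0,0,0.03,0,0,0,0.42],[0,0,0.028,0,0,0,0.42],[0,0,0,0,0,0,0.42]]]}}

```text
time: 28.95
tool_pos: [0.5973, 0.1114, 0.236]
tool_rot: [0.003, 0.737, 0.676, 0.004]
contact_force: [-0.2, 0.7, 1.1]
gripper_width: 0.423
grasp_force: 0.0
```

Call:
{"fn": "play_rows", "kwargs": {"series": [[[0.005,-0.02,0,0,0,-0.3,0.42],[0.007,-0.03,0,0,0,-0.3,0.42],[0.008,-0.03,0,0,0,0,0.42],[0.008,-0.03,0,0,0,0,0.42],[0.008,-0.03,0,0,0,0,0.42],[0.007,-0.03,0,0,0,0,0.42],[0.006,-0.025,0,0,0,0,0.42],[0.003,-0.016,0,0,0,0,0.42],[0,0,0,0,0,0,0.42],[0,0,0,0,0,0,0.42]]]}}

```text
time: 29.95
tool_pos: [0.6463, -0.0992, 0.229]
tool_rot: [-0.001, 0.74, 0.672, 0.0]
contact_force: [0.6, 0.4, 0.6]
gripper_width: 0.421
grasp_force: 0.0
```

Run:
```python
from h import *
d=look('side');w=look('wrist')
cv2.imwrite('pics/c5.png',np.hstack([cv2.resize(x,(400,400),interpolation=cv2.INTER_CUBIC) for x in(d['frame'][110:260,230:380],w['frame'][0:400,80:480])]))
s=manip.state();print(s['tool_pos'])
```

```text
[ 0.646317   -0.09856637  0.22926202]
```

View pics/c5.png

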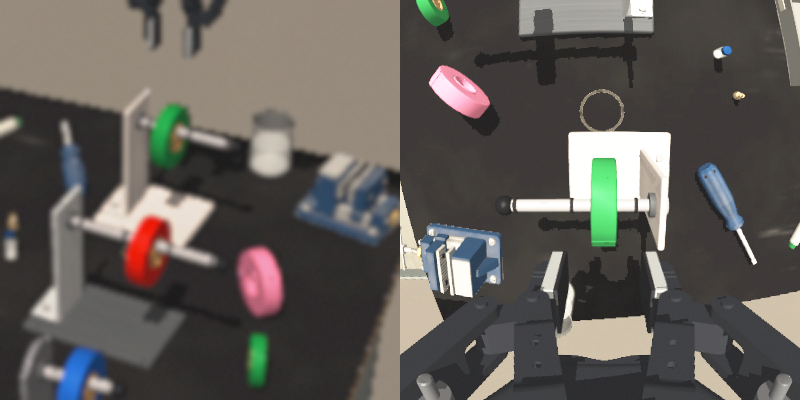

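Red is back at the middle spot, and green is below the gripper. Now fetch green.

Call:
{"fn": "play_rows", "kwargs": {"series": [[[0,-0.001,-0.016,0,0,0,0.42],[0,0,-0.016,0,0,0,0.42],[0,0,-0.016,0,0,0,0.42],[0,0,-0.016,0,0,0,0.42],[0,0,-0.014,0,0,0,0.42],[0,0,-0.008,0,0,0,0.42],[0,0,-0.004,0,0,0,0.42],[0,0,0,0,0,0,0.42],[0,0,0,0,0,0,0.42]]]}}

```text
time: 30.95
tool_pos: [0.647, -0.101, 0.1402]
tool_rot: [0.001, 0.74, 0.672, 0.0]
contact_force: [-0.9, 1.0, 1.1]
gripper_width: 0.421
grasp_force: 0.0
```

Call:
{"fn": "play_rows", "kwargs": {"series": [[[0,0,0,0,0,0,0.1],[0,0,0,0,0,0,0.1],[0,0,0,0,0,0,0.1],[0,0,0,0,0,0,0.1],[0,0,0,0,0,0,0.1],[0,0,0.005,0,0,0,0.1],[0,0,0.005,0,0,0,0.1],[0,0,0,0,0,0,0.1]]]}}

```text
time: 31.75
tool_pos: [0.6465, -0.1007, 0.1496]
tool_rot: [0.0, 0.74, 0.672, 0.0]
contact_force: [0.6, -0.2, -0.3]
gripper_width: 0.205
grasp_force: 61.8
```

Call:
{"fn": "play_rows", "kwargs": {"series": [[[-0.0134,0.0012,0,0,0,0,0.1],[-0.0134,0.0012,0,0,0,0,0.1],[-0.0134,0.0012,0,0,0,0,0.1],[-0.0134,0.0012,0,0,0,0,0.1],[-0.0134,0.0012,0,0,0,0,0.1],[-0.0134,0.0012,0,0,0,0,0.1],[-0.0134,0.0012,0,0,0,0,0.1],[-0.0134,0.0012,0,0,0,0,0.1],[-0.0134,0.0012,0,0,0,0,0.1],[-0.0134,0.0012,0,0,0,0,0.1]]]}}

```text
time: 32.75
tool_pos: [0.5115, -0.0886, 0.1488]
tool_rot: [-0.0, 0.74, 0.672, -0.0]
contact_force: [-0.2, -0.8, -0.5]
gripper_width: 0.2
grasp_force: 61.8
```

Call:
{"fn": "play_rows", "kwargs": {"series": [[[-0.01,0.015,0,0,0,0,0.1],[-0.01,0.03,0,0,0,0,0.1],[-0.01,0.03,0,0,0,0,0.1],[-0.01,0.03,0,0,0,0.3,0.1],[0,0.03,0,0,0,0.3,0.1],[0,0.03,0,0,0,0,0.1],[0,0.03,0,0,0,0,0.1],[0,0.013,0,0,0,0,0.1],[0,0,0,0,0,0,0.1],[0,0,0,0,0,0,0.1]]]}}

```text
time: 33.75
tool_pos: [0.4724, 0.1187, 0.1491]
tool_rot: [0.0, 0.737, 0.676, -0.0]
contact_force: [0.2, 0.9, -1.1]
gripper_width: 0.202
grasp_force: 61.8
```

Call:
{"fn": "play_rows", "kwargs": {"series": [[[0,0.0018,0,0,0,0,0.1],[0.01,-0.0008,0,0,0,0,0.1],[0.011,-0.0009,0,0,0,0,0.1],[0.011,-0.0009,0,0,0,0,0.1],[0.011,-0.0009,0,0,0,0,0.1],[0.011,-0.0009,0,0,0,0,0.1],[0.011,-0.0009,0,0,0,0,0.1],[0.0075,-0.0005,0,0,0,0,0.1],[0,0,0,0,0,0,0.1]]]}}

```text
time: 34.65
tool_pos: [0.5459, 0.1151, 0.1493]
tool_rot: [0.0, 0.737, 0.676, -0.0]
contact_force: [1.0, -0.7, 0.0]
gripper_width: 0.207
grasp_force: 61.8
```

Call:
{"fn": "play_rows", "kwargs": {"series": [[[0,0,-0.004,0,0,0,0.1],[0,0,-0.004,0,0,0,0.1],[0,0,-0.001,0,0,0,0.1],[0,0,0,0,0,0,0.1],[0,0,0,0,0,0,0.1]]]}}

```text
time: 35.15
tool_pos: [0.5447, 0.1153, 0.1408]
tool_rot: [-0.0, 0.737, 0.676, -0.0]
contact_force: [-2.8, -0.3, 4.3]
gripper_width: 0.206
grasp_force: 62.3
```

Call:
{"fn": "play_rows", "kwargs": {"series": [[[0,0,0,0,0,0,0.42],[0,0,0,0,0,0,0.42],[0,0,0,0,0,0,0.42],[0,0,0,0,0,0,0.42],[0,0,0.01,0,0,0,0.42],[0,0,0.02,0,0,0,0.42],[0,0,0.03,0,0,0,0.42],[0,0,0.03,0,0,0,0.42],[0,0,0,0,0,0,0.42],[0,0,0,0,0,0,0.42]]]}}

```text
time: 36.15
tool_pos: [0.5456, 0.1153, 0.2318]
tool_rot: [0.001, 0.737, 0.676, 0.001]
contact_force: [-0.8, -0.5, -0.8]
gripper_width: 0.42
grasp_force: 0.0
```

Run:
```python
from h import *
w0=dict(np.load('w1.npz'))['frame'];w=look('wrist');d=look('side')
np.savez('w5.npz',**w)
cv2.imwrite('pics/c6.png',np.hstack([w0[120:300,180:480],w['frame'][120:300,180:480]]))
cv2.imwrite('pics/c6.png',np.vstack([cv2.imread('pics/c6.png'),np.hstack([cv2.resize(x,(300,300)) for x in(cv2.imread('pics/side0.png')[140:310,200:370],d['frame'][140:310,200:370])])]))
s=manip.state();print(s['tool_pos'])
```

```text
[0.54431896 0.11514666 0.22909082]
```

View pics/c6.png

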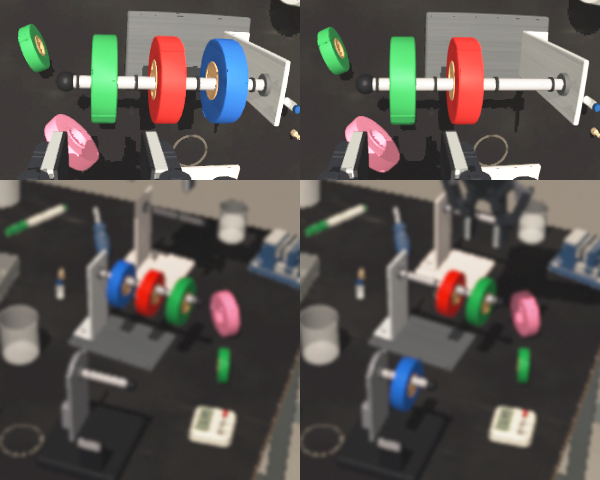

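Before and after match: in the crop, green is at (403,80) and red at (465,80), their former spots to within about 2 mm. Blue is on the dispenser, and the bystanders in view haven't moved.

```bash
python3 -c "
from h import *
print(manip.job_done())"
```

```text
the job is handed in; nothing more can be done
None
```

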